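Slide the circuit board to the marked stop of the inspection rail

TASK

Bring the circuit board to its inspection place: with a fingertip or the closed fingers press down the pad in the middle of the rail's carriage to free its hold and, keeping it pressed, push the carriage along the rail until it rests against the marked stop, the one with the upright diamond-shaped plate (the other has a round knob). Then let the pad come up and leave the carriage there. Never force the carriage along with its pad up, and do not lift or shift the loose things on the bench.

Things in the scene. Friction and masses are not known exactly. Their poses are not given: they have to be found in the camera images.
- rail: Straight aluminium and steel rail fixed to the bench, 500 x 74 mm, 20 mm high. Origin: centre of its underside, on the bench. Its y axis runs along the rail, its z axis up, its x axis across it, away from the robot. It lies crosswise in front of the robot, turned by up to about 22 degrees either way.
- carriage (a joint): Position of the carriage along the rail's y axis (m), 0 at the rail's middle, growing towards the rail's +y. It starts between the two stops, some 50 to 190 mm short of each. With the pad up a friction brake holds the carriage (about 16 N; do not force it); with the pad down it runs with about 1 N of friction plus 4 N per m/s.
- carriage_mid (a point): Centre of the carriage, on the rail's axis, 38 mm above the bench (the pad's top when up). The carriage is an aluminium plate 116 mm along the rail, 96 mm across, 20 to 25 mm above the bench, with a black press pad in its middle between two grey ridges. Axes as the rail's.
- ridge (a point): Middle of the top of the carriage's ridge on the rail's +y side, 51 mm above the bench, 35 mm from the carriage's centre; a like ridge stands 35 mm the other way. Ridges are 70 mm across the rail; their upright inner faces are 60 mm apart, the outer sides slope down. The pad between is the floor of a trough, open across the rail: a fingertip in it can push on a ridge.
- board (a point): Centre of the top of the green circuit board, fixed to the carriage on the rail's +x side: 108 mm along the rail, from 51 to 129 mm from the rail's axis, top 31 mm above the bench, parts on it up to 41 mm.
- pad_top (a point): Centre of the top of the press pad, a ribbed black pad in the middle of the carriage, 56 mm along the rail and 64 mm across it; its top is 38 mm above the bench when up (13 mm below the ridge tops) and goes down with the pad.
- press_pad (a joint): How far the pad is pressed down (m): 0 up, 0.008 fully down. A spring holds it up with 8 N at the top, growing to 12 N fully down, and brings it up by itself. The brake loosens as it goes down and is quite free from about 4 mm on; 5 to 7 mm is a good depth to push at.
- marked_stop: Marked stop: dark block across the rail, 20 mm along it, 74 mm wide, 20 to 44 mm above the bench, with an upright diamond-shaped plate (37 mm wide along the rail, 8 mm thick, tip 79 mm above the bench). Fixed, at either end of the rail. Origin: rail's axis, mid block, 20 mm above the bench. The carriage touches it when its centre is 68 mm away along the rail.
- plain_stop: The other stop, not wanted: the same block with a round knob (28 mm across, top 61 mm above the bench) in place of the diamond. Fixed at the other end of the rail. Origin as for the marked stop.
- screwdriver: Loose screwdriver with a black handle, 170 mm long, 26 mm thick, lying near the rail on the robot's side. Leave alone. Origin: its middle, on the bench; x axis towards its tip.
- finger_clip: Loose white finger sensor clip, 60 x 32 x 27 mm, near the rail on the robot's side. Leave alone. Origin: centre of its underside.
- solder_reel: Loose grey solder reel, 52 mm across, 38 mm high, near the rail on the robot's side. Leave alone. Origin: centre of its underside.
- multimeter: Loose black multimeter lying on its back, 150 x 75 x 40 mm, beyond the rail. Leave alone. Origin: centre of its underside; x along its length.
- cleaner_can: Loose upright can with a white cap, 52 mm across, 140 mm high, beyond the rail. Leave alone. Origin: centre of its underside.
- screw_tray: Loose grey tray with four pockets, 80 x 110 x 25 mm, beyond the rail. Leave alone. Origin: centre of its underside.
- spare_knob: Loose grey control knob, 32 mm across, 18 mm high, beyond the rail's +y end. Leave alone. Origin: centre of its underside.

How it is judged:
On the way, in this order (a step that is already met when the one before it is completed fails the run):
1. the pad is pressed down while the carriage still stands where it was (value of joint press_pad above 0.002 m and distance of carriage_mid from where it was at the start of the episode below 0.006 m), for 0.05 s.
2. the carriage, its pad held down, has come up to the marked stop (horizontal distance between carriage_mid and marked_stop below 0.072 m and value of joint press_pad above 0.0015 m), for 0.05 s.
At the end, for the whole second after the job is handed in: The carriage rests against the marked stop (gap under 4 mm), at rest, its pad up again (within 1.5 mm), the can upright (horizontal distance between carriage_mid and marked_stop below 0.072 m and value of joint press_pad below 0.0015 m and velocity of joint carriage between -0.005 and 0.005 m/s and angle between cleaner_can's own z axis and vertical below 0.1 rad); the robot touches nothing.
It fails at once if the carriage is forced along while its pad is up (value of joint press_pad below 0.001 m and (velocity of joint carriage above 0.012 m/s or velocity of joint carriage below -0.012 m/s) and distance of carriage_mid from where it was at the start of the episode above 0.006 m and horizontal distance between carriage_mid and marked_stop above 0.072 m).
It fails at once if a loose thing on the bench is shifted by more than 15 mm or lifted (distance of any of screwdriver, finger_clip, solder_reel, multimeter, cleaner_can, screw_tray, spare_knob from where it was at the start of the episode above 0.015 m or height (world z) of any of screwdriver, finger_clip, solder_reel, multimeter, cleaner_can, screw_tray, spare_knob above 0.012 m).
It also fails if it takes over 35 s, if anything falls off the work surface, if the arm or the gripper's body presses on something with over 40 N, if the wrist force passes 120 N, or if a joint passes its speed limit or range.

ROBOT

A 7-joint arm with a two-finger parallel gripper is mounted at the origin on the work surface. World frame = base frame: x ahead of the robot, y to its left, z up, the work surface at z = 0. Lengths are in m, angles in rad, forces in N, time in s.
With the tool pointing down it reaches from about 0.4 to 0.85 m from the base axis. Payload 4.5 kg.
Tool frame: the origin (TCP) lies on the centre line of the jaws, within the pads' length; the fingertips stand 11 mm ahead of it and the grasp point (between the pads) lies 8 mm behind it; z points along the fingers, y is the line along which they close (so a half turn about z gives the same grasp; the last joint's range is limited). The gripper opens to 88 mm and grips with 3 to 60 N. Pads are 18 mm wide; open, the fingers measure 123 mm over their backs; the gripper's body (75 mm by 187 mm) begins 45 mm behind the grasp point.
Start: joints at [1.35, 0.689, -0.195, 1.565, 0.157, 0.902, -0.215], TCP at [0.158, -0.605, 0.25] pointing down, gripper open.
Joint ranges: [-3.01, 3.01], [-0.46, 2.08], [-1.47, 1.51], [0.13, 2.56], [-1, 4.14], [0.04, 2.09], [-2.66, 2.66]. Speed limits (rad/s): [2.57, 2.57, 3.14, 3.14, 3.14, 3.14, 3.14].

INTERFACE

Orientations are given as a unit quaternion [x, y, z, w].
In Python, from plant import * gives the robot as it stands. The module is installed in compiled form; this text tells all that it offers.
- The arm moves only by the tool send_rows, never from a script. Its argument "motion" is a list of rows, each an object of numbers: "x", "y", "z": the shift along the tool's x, y, z in cm; "rx", "ry", "rz": the turn, a rotation vector about the tool's x, y, z in rad; "jaw": the finger opening in cm, from 0 to 8.81. In form: [{"x": .., "y": .., "z": .., "rx": .., "ry": .., "rz": .., "jaw": ..}, ...]. A call has exactly 5 rows; each row shifts and turns the commanded pose from where the row before left it, along the tool's axes as they then stand; what a row does not reach is not made up. A row lasts 1/10 s, in which the tool goes at most 50 mm and 8.59 degrees, less where a joint would pass 70% of its speed; a pose out of reach is approached as far as the arm can. A call is refused whole if a number of a shift passes 5 or a number of a turn 0.15, either way. A call with a gripper value outside its range is refused whole. The fingers move at their own pace and stop on an object; "grip_force" is the grip in N (left out, the last holds). Time passes only in rows, so rows that do not move let the fingers close, or fill a call up. It gives the time, the measured TCP pose, the force, the opening and the grip force at its end, in the units of the state.
- get_state(): the state, without advancing time (a new reading comes with each control period).
- snapshot(name): name is "scene" or "side" or "wrist"; returns a dict with "img" (480x640x3 uint8, red, green, blue), "vertical_fov" (degrees; the focal length in pixels is half the picture's height over the tangent of half this angle, whatever the lens; pixels are square), "cx", "cy" (the principal point, pixels), "extrinsics" (4x4, takes a point from camera to world coordinates). Camera axes: x right, y up, looking along -z (the intrinsics and any distortion apply to the point x, -y, -z); pixel columns grow to the right and rows downward; lengths in m; the calibration is good to about 2 mm. A picture is of the moment at which its call begins. There is no depth.
- finish_job(): hands the job in; it is judged then, once.
The state is a dict: "clock": time; "q": joint angles; "qd": joint speeds; "joint_torque": joint torques, N m; "tool_pos": TCP position; "eef_rot": TCP orientation; "contact_force": force on the tool from outside, world axes, zero at the start; "moment": the same for the moment, N m; "opening": opening from 0.0 (shut) to 1.0 (fully open); "finger_force": force on a finger pad.
Only numpy, scipy, OpenCV 4.12 (cv2) and the standard library are available. Lean on these libraries where they do the work, as an engineer would, in place of code of your own. Each camera call takes 0.05 s, during which the arm holds its last target. There are 200 camera calls.

## Working session

There is one attempt and no reset: what is moved stays moved. The work goes in short steps, Python scripts to look and compute and a tool call to move; the robot and the scene stay as the last step left them, time stands still between calls to the robot, and variables do not carry over. Pictures are saved under pics/ and viewed, at most 10 in all, crops included, and the job is handed in when it is done.

Besides the shell and the picture viewer there is one more tool, called after ">>>" as name(argument=value, ...), one argument or row to a line, values as JSON. send_rows: Moves the arm, as the interface text tells. Its arguments: {"type":"object","properties":{"motion":{"type":"array"},"grip_force":{"type":"number"}},"required":["motion"]}

```bash
mkdir -p pics; python3 - <<'E'
from plant import *
import cv2,numpy as np
for n in("scene","side"):
    s=snapshot(n); cv2.imwrite(f"pics/{n}0.png",s["img"][:,:,::-1]); print(n,s["vertical_fov"],s["cx"],s["cy"],np.round(s["extrinsics"],3).tolist(),[k for k in s])
st=get_state();print(st)
E
```

```text
scene 45.30582572601825 305.92974656434103 229.34336109742176 [[-0.878, -0.412, 0.244, 0.806], [0.478, -0.772, 0.419, 0.462], [0.015, 0.485, 0.875, 0.905], [0.0, 0.0, 0.0, 1.0]] ['img', 'vertical_fov', 'cx', 'cy', 'extrinsics']
side 42.93755673422697 318.71278167233044 237.12174176943347 [[0.932, 0.238, -0.275, 0.28], [-0.364, 0.608, -0.706, -0.667], [-0.0, 0.758, 0.653, 0.707], [0.0, 0.0, 0.0, 1.0]] ['img', 'vertical_fov', 'cx', 'cy', 'extrinsics']
{'clock': 0.1, 'q': array([ 1.34982014,  0.68990915, -0.19452856,  1.56620307,  0.15725663,
        0.90248955, -0.21508929]), 'qd': array([-0.00047993, -0.00315685, -0.00051004, -0.00374932, -0.00106132,
       -0.00178699, -0.00040262]), 'joint_torque': array([-2.39681853e-03, -5.28492665e+01, -1.27149906e+00, -1.53835505e+01,
       -5.26231283e-02,  2.01137365e-03,  2.57853617e-05]), 'tool_pos': array([ 0.15735901, -0.60431621,  0.24899463]), 'eef_rot': array([ 9.91892830e-01,  1.27074603e-01, -1.40548865e-04, -7.99481214e-04]), 'contact_force': array([-0.37114704, -0.87699273, -0.456194  ]), 'moment': array([-0.02357144,  0.02015462, -0.02102893]), 'finger_force': 0.0, 'opening': 0.9982432798950792}
```

View pics/scene0.png

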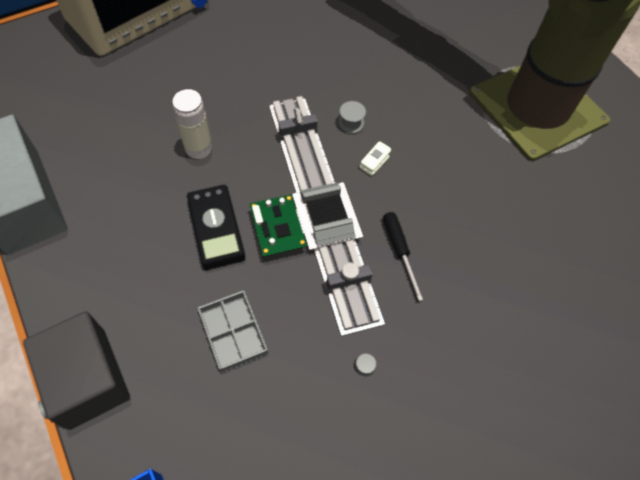

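View pics/side0.png

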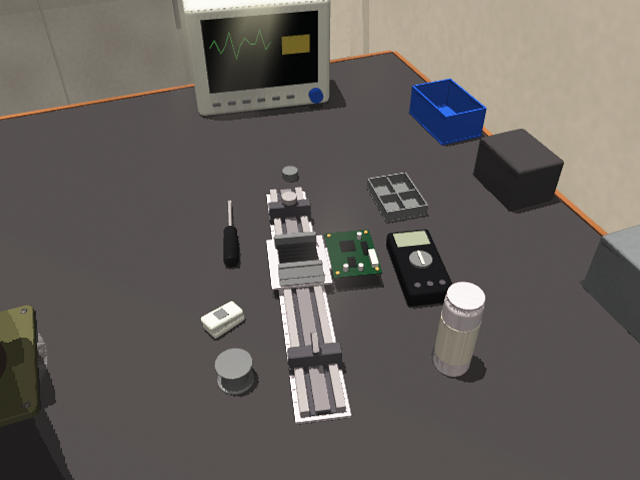

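The scene view shows the carriage pad at about (327,210), with the knob stop at (350,272) and the diamond stop at (298,122), which is the robot's −y end. In the side view they are at about (299,257), (289,200) and (315,350). I'll cast rays to get positions.

```bash
cat > h.py <<'E'
from plant import *
import cv2,numpy as np
def ray(s,u,v):
    f=240/np.tan(np.radians(s["vertical_fov"])/2);E=s["extrinsics"]
    return E[:3,3],E[:3,:3]@np.array([(u-s["cx"])/f,-(v-s["cy"])/f,-1])
def onz(s,u,v,z):
    o,d=ray(s,u,v);return (o+d*(z-o[2])/d[2])
def tri(s,p,t,q):
    a,b=ray(s,*p);c,d=ray(t,*q)
    k=np.linalg.lstsq(np.c_[b,-d],c-a,rcond=None)[0]
    P,Q=a+b*k[0],c+d*k[1];return (P+Q)/2,np.linalg.norm(P-Q)
def green(s):
    h=cv2.cvtColor(s["img"],cv2.COLOR_RGB2HSV);m=cv2.inRange(h,(45,110,40),(85,255,255))
    c=max(cv2.findContours(m,0,2)[0],key=cv2.contourArea);r=cv2.minAreaRect(c);return r
E
python3 - <<'E'
from h import *
np.set_printoptions(precision=4,suppress=True)
s=snapshot("scene");t=snapshot("side")
for x in(s,t):
    r=green(x);print("board",r,onz(x,*r[0],.031));print(np.array([onz(x,*p,.031)[:2] for p in cv2.boxPoints(r)]))
for n,x,pts in(("scene",s,[(337,332),(383,320),(271,101),(306,97)]),("side",t,[(297,418),(349,411)])):
    print(n,"rail corners",[onz(x,*p,.004)[:2] for p in pts])
print("knob top",tri(s,(350,268),t,(289,197)))
print("pad",onz(s,327,210,.038),onz(t,299,257,.038))
for n,x in(("s",s),("t",t)):
    c={"s":(310,200,180,150),"t":(300,290,180,290)}[n]
s1=s["img"][80:350,240:400];t1=t["img"][180:425,220:400]
a=cv2.resize(s1,None,fx=2.2,fy=2.2,interpolation=2);b=cv2.resize(t1,None,fx=2.4,fy=2.4,interpolation=2)
H=594;im=np.zeros((H,a.shape[1]+b.shape[1],3),np.uint8);im[:a.shape[0],:a.shape[1]]=a;im[:b.shape[0],a.shape[1]:]=b
print(im.shape,a.shape);cv2.imwrite("pics/c1.png",im[:,:,::-1])
E
```

```text
board ((277.4689025878906, 225.0083465576172), (55.52629852294922, 45.34862518310547), 75.0685806274414) [0.6028 0.0124 0.031 ]
[[ 0.6287 -0.05  ]
 [ 0.5485 -0.0352]
 [ 0.5778  0.0724]
 [ 0.6537  0.057 ]]
board ((362.554443359375, 252.5445556640625), (43.78163528442383, 33.2342414855957), 84.2894058227539) [0.6182 0.0016 0.031 ]
[[ 0.6097  0.06  ]
 [ 0.6662  0.0474]
 [ 0.6262 -0.0527]
 [ 0.5743 -0.0404]]
scene rail corners [array([0.6025, 0.2224]), array([0.5253, 0.2406]), array([ 0.4752, -0.2662]), array([ 0.4069, -0.2422])]
side rail corners [array([ 0.4176, -0.2352]), array([ 0.4854, -0.2503])]
knob top (array([0.543 , 0.1534, 0.0596]), np.float64(0.0014663840688038945))
pad [0.5138 0.03   0.038 ] [0.5145 0.0223 0.038 ]
(594, 784, 3) (594, 352, 3)
```

View pics/c1.png

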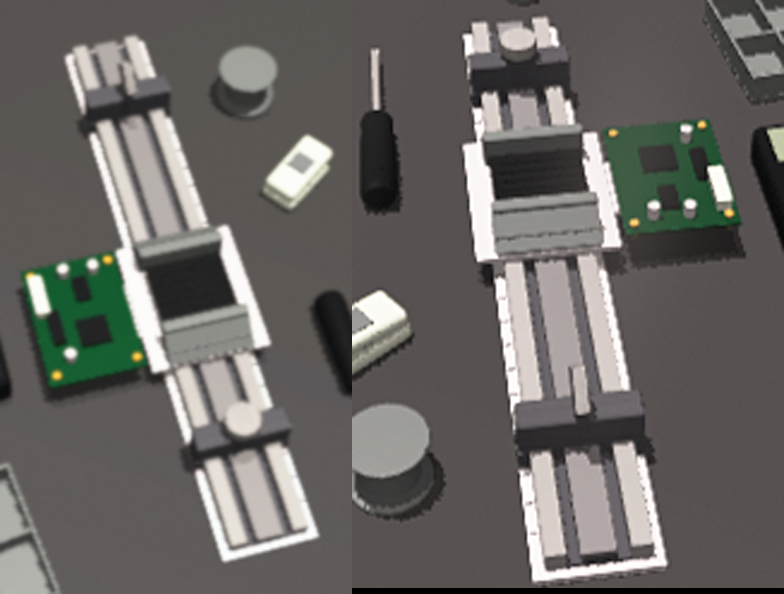

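```bash
python3 - <<'E'
from h import *
np.set_printoptions(precision=4,suppress=True)
s=snapshot("scene");t=snapshot("side")
S=lambda a,b:(a/2.2+240,b/2.2+80); T=lambda a,b:((a-352)/2.4+220,b/2.4+180)
tip,e=tri(s,S(127,65),t,T(578,368));print("tip",tip,e)
knob,e=tri(s,S(243,417),t,T(518,42));print("knob",knob,e)
a=np.array([onz(s,*S(*p),.025)[:2] for p in[(118,250),(228,228),(268,345),(153,370)]])
b=np.array([onz(t,*T(*p),.025)[:2] for p in[(463,145),(596,133),(620,246),(478,262)]])
for c in(a,b):print("plate",c.mean(0),[np.linalg.norm(c[i]-c[i-1]) for i in range(4)])
d=(knob-tip)[:2];L=np.linalg.norm(d);y=d/L;x=np.array([y[1],-y[0]]);c=(a.mean(0)+b.mean(0))/2
print("angle deg",np.degrees(np.arctan2(-y[0],y[1])),"stops apart",L,"carr from marked",(c-tip[:2])@y,"off axis",(c-tip[:2])@x,"target c",c-y*((c-tip[:2])@y-.068),"c",c)
# loose things near robot side
print("reel top",onz(s,352,109,.038),"clip",onz(s,376,157,.02),"can top",onz(s,188,100,.14))
E
```

```text
tip [ 0.4679 -0.1662  0.0764] 0.0014085764960859492
knob [0.5435 0.1552 0.0573] 0.002273072673726579
plate [0.5142 0.0323] [np.float64(0.11429068461237611), np.float64(0.0940986400643425), np.float64(0.1138892111924581), np.float64(0.09386207959156788)]
plate [0.5144 0.0276] [np.float64(0.11693720756002668), np.float64(0.09521983273739502), np.float64(0.11510214232100038), np.float64(0.09354054616368218)]
angle deg -13.226843828302531 stops apart 0.33009843395964034 carr from marked 0.201556423205694 off axis 0.000281332073904252 target c [ 0.4838 -0.1001] c [0.5143 0.03  ]
reel top [ 0.3572 -0.1468  0.038 ] clip [ 0.3679 -0.037   0.02  ] can top [ 0.6511 -0.2252  0.14  ]
```

```bash
cat >> h.py <<'E'
from scipy.spatial.transform import Rotation as Ro
YR=np.radians(-13.2)   # desired world direction of tool y
def plan(P,N,keep=False):
    st=get_state();p=st["tool_pos"];R=Ro.from_quat(st["eef_rot"])
    ty=np.array([np.cos(YR),np.sin(YR),0]);tz=np.array([0,0,-1.]);T=Ro.from_matrix(np.c_[np.cross(ty,tz),ty,tz])
    w=(R.inv()*T).as_rotvec()/N; d=(np.array(P)-p)/N
    print("rot/row",np.round(w,4))
    for i in range(N):
        print(np.round(R.inv().apply(d)*100,2).tolist(),end=" "); R=R*Ro.from_rotvec(w)
    print()
E
python3 -c "
from h import *
plan([.514,.03,.15],20)"
```

```text
rot/row [-0.     -0.     -0.0543]
[2.53, -2.62, 0.5] [2.66, -2.48, 0.5] [2.79, -2.33, 0.5] [2.92, -2.18, 0.5] [3.03, -2.02, 0.5] [3.14, -1.85, 0.5] [3.23, -1.68, 0.5] [3.32, -1.5, 0.5] [3.39, -1.32, 0.5] [3.46, -1.13, 0.5] [3.52, -0.94, 0.5] [3.56, -0.75, 0.5] [3.6, -0.55, 0.5] [3.62, -0.36, 0.5] [3.64, -0.16, 0.5] [3.64, 0.04, 0.5] [3.63, 0.23, 0.5] [3.61, 0.43, 0.5] [3.59, 0.63, 0.5] [3.55, 0.82, 0.5]
```

>>> send_rows(
  motion=[
    {"x": 2.5, "y": -2.6, "z": 0.5, "rx": 0, "ry": 0, "rz": -0.054, "jaw": 0},
    {"x": 2.7, "y": -2.5, "z": 0.5, "rx": 0, "ry": 0, "rz": -0.054, "jaw": 0},
    {"x": 2.8, "y": -2.3, "z": 0.5, "rx": 0, "ry": 0, "rz": -0.054, "jaw": 0},
    {"x": 2.9, "y": -2.2, "z": 0.5, "rx": 0, "ry": 0, "rz": -0.054, "jaw": 0},
    {"x": 3.0, "y": -2.0, "z": 0.5, "rx": 0, "ry": 0, "rz": -0.054, "jaw": 0},
  ],
)

```text
clock: 0.8
tool_pos: [0.2472, -0.4454, 0.2247]
eef_rot: [0.966, 0.26, 0.0, 0.0]
contact_force: [0.5, 0.2, -0.1]
opening: 0.573
finger_force: 0.0
```

>>> send_rows(
  motion=[
    {"x": 3.1, "y": -1.9, "z": 0.5, "rx": 0, "ry": 0, "rz": -0.054, "jaw": 0},
    {"x": 3.2, "y": -1.7, "z": 0.5, "rx": 0, "ry": 0, "rz": -0.054, "jaw": 0},
    {"x": 3.3, "y": -1.5, "z": 0.5, "rx": 0, "ry": 0, "rz": -0.054, "jaw": 0},
    {"x": 3.4, "y": -1.3, "z": 0.5, "rx": 0, "ry": 0, "rz": -0.054, "jaw": 0},
    {"x": 3.5, "y": -1.1, "z": 0.5, "rx": 0, "ry": 0, "rz": -0.054, "jaw": 0},
  ],
)

```text
clock: 1.3
tool_pos: [0.3363, -0.2869, 0.1997]
eef_rot: [0.922, 0.388, 0.0, 0.0]
contact_force: [-0.5, -1.3, 0.6]
opening: 0.116
finger_force: 0.0
```

>>> send_rows(
  motion=[
    {"x": 3.5, "y": -0.9, "z": 0.5, "rx": 0, "ry": 0, "rz": -0.054, "jaw": 0},
    {"x": 3.6, "y": -0.8, "z": 0.5, "rx": 0, "ry": 0, "rz": -0.054, "jaw": 0},
    {"x": 3.6, "y": -0.6, "z": 0.5, "rx": 0, "ry": 0, "rz": -0.054, "jaw": 0},
    {"x": 3.6, "y": -0.4, "z": 0.5, "rx": 0, "ry": 0, "rz": -0.054, "jaw": 0},
    {"x": 3.6, "y": -0.2, "z": 0.5, "rx": 0, "ry": 0, "rz": -0.054, "jaw": 0},
  ],
)

```text
clock: 1.8
tool_pos: [0.4248, -0.1278, 0.1746]
eef_rot: [0.861, 0.509, 0.0, 0.0]
contact_force: [1.4, -0.2, -0.2]
opening: 0.006
finger_force: 0.0
```

```bash
python3 -c "
from h import *
st=get_state();print(st['clock'],st['tool_pos'],st['eef_rot'],st['opening'],st['contact_force'])
plan([.514,.03,.12],10)"
```

```text
1.8 [ 0.42484018 -0.12775648  0.17463931] [8.61017883e-01 5.08574571e-01 2.01806816e-04 2.63237556e-04] 0.0058582820743546486 [ 1.4259023  -0.20249681 -0.18853203]
rot/row [ 0.0001  0.     -0.0273]
[1.81, 0.02, 0.55] [1.81, 0.07, 0.55] [1.81, 0.12, 0.55] [1.8, 0.17, 0.55] [1.8, 0.22, 0.55] [1.79, 0.27, 0.55] [1.78, 0.31, 0.55] [1.78, 0.36, 0.55] [1.76, 0.41, 0.55] [1.75, 0.46, 0.55]
```

>>> send_rows(
  motion=[
    {"x": 1.8, "y": 0, "z": 0.5, "rx": 0, "ry": 0, "rz": -0.027, "jaw": 0},
    {"x": 1.8, "y": 0.1, "z": 0.5, "rx": 0, "ry": 0, "rz": -0.027, "jaw": 0},
    {"x": 1.8, "y": 0.1, "z": 0.5, "rx": 0, "ry": 0, "rz": -0.027, "jaw": 0},
    {"x": 1.8, "y": 0.2, "z": 0.5, "rx": 0, "ry": 0, "rz": -0.027, "jaw": 0},
    {"x": 1.8, "y": 0.2, "z": 0.5, "rx": 0, "ry": 0, "rz": -0.027, "jaw": 0},
  ],
)

```text
clock: 2.3
tool_pos: [0.4693, -0.05, 0.1496]
eef_rot: [0.825, 0.565, 0.0, 0.0]
contact_force: [0.3, -1.0, 0.1]
opening: 0.01
finger_force: 0.0
```

>>> send_rows(
  motion=[
    {"x": 1.8, "y": 0.3, "z": 0.6, "rx": 0, "ry": 0, "rz": -0.027, "jaw": 0},
    {"x": 1.8, "y": 0.3, "z": 0.6, "rx": 0, "ry": 0, "rz": -0.027, "jaw": 0},
    {"x": 1.8, "y": 0.4, "z": 0.6, "rx": 0, "ry": 0, "rz": -0.027, "jaw": 0},
    {"x": 1.8, "y": 0.4, "z": 0.6, "rx": 0, "ry": 0, "rz": -0.027, "jaw": 0},
    {"x": 1.8, "y": 0.5, "z": 0.6, "rx": 0, "ry": 0, "rz": -0.028, "jaw": 0},
  ],
)

```text
clock: 2.8
tool_pos: [0.5154, 0.0297, 0.1195]
eef_rot: [0.785, 0.62, 0.0, 0.0]
contact_force: [0.1, 0.4, 0.2]
opening: -0.0
finger_force: 0.0
```

```bash
python3 -c "
from h import *
st=get_state();print(st['clock'],st['tool_pos'],st['contact_force'])
plan([.514,.03,.06],5)
a=snapshot('wrist')['img'];b=snapshot('side')['img'][150:390,200:440]
im=np.zeros((480,800,3),np.uint8);im[:300,:400]=cv2.resize(a,(400,300));im[:400,400:]=cv2.resize(b,(400,400),interpolation=2)
cv2.imwrite('pics/w1.png',im[:,:,::-1])"
```

```text
2.8 [0.51538075 0.02973992 0.11947599] [0.07379813 0.39310599 0.17067265]
rot/row [ 0.0001  0.     -0.0007]
[-0.0, -0.03, 1.19] [-0.0, -0.03, 1.19] [-0.0, -0.03, 1.19] [-0.0, -0.03, 1.19] [-0.0, -0.03, 1.19]
```

View pics/w1.png

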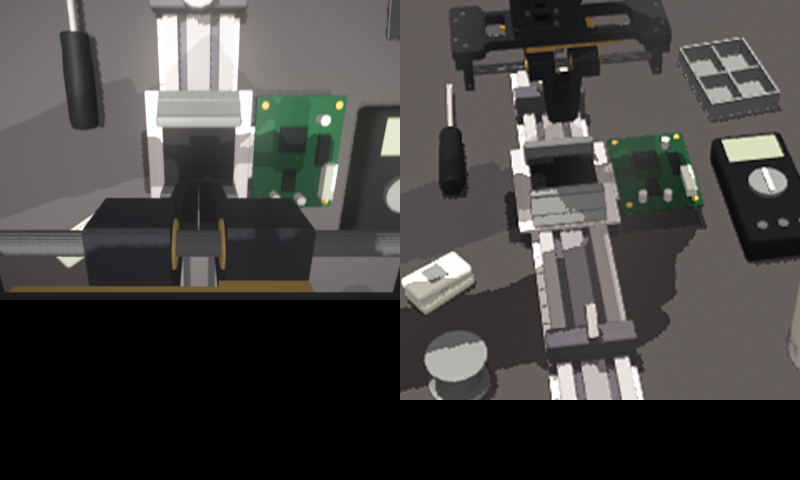

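The wrist view shows the closed fingers above the trough, lined up across the rail at about (200,190). The side view agrees, so I'll descend.

>>> send_rows(
  motion=[
    {"x": 0, "y": -0.1, "z": 1.3, "rx": 0, "ry": 0, "rz": 0, "jaw": 0},
    {"x": 0, "y": 0, "z": 1.3, "rx": 0, "ry": 0, "rz": 0, "jaw": 0},
    {"x": 0, "y": 0, "z": 1.3, "rx": 0, "ry": 0, "rz": 0, "jaw": 0},
    {"x": 0, "y": 0, "z": 1.3, "rx": 0, "ry": 0, "rz": 0, "jaw": 0},
    {"x": 0, "y": 0, "z": 1.2, "rx": 0, "ry": 0, "rz": 0, "jaw": 0},
  ],
)

```text
clock: 3.4
tool_pos: [0.5136, 0.0281, 0.0553]
eef_rot: [0.786, 0.619, -0.0, 0.0]
contact_force: [-0.6, 0.2, -0.3]
opening: 0.007
finger_force: 0.0
```

>>> send_rows(
  motion=[
    {"x": 0, "y": 0, "z": 0.2, "rx": 0, "ry": 0, "rz": 0, "jaw": 0},
    {"x": 0, "y": 0, "z": 0.2, "rx": 0, "ry": 0, "rz": 0, "jaw": 0},
    {"x": 0, "y": 0, "z": 0.2, "rx": 0, "ry": 0, "rz": 0, "jaw": 0},
    {"x": 0, "y": 0, "z": 0.1, "rx": 0, "ry": 0, "rz": 0, "jaw": 0},
    {"x": 0, "y": 0, "z": 0, "rx": 0, "ry": 0, "rz": 0, "jaw": 0},
  ],
)

```text
clock: 3.9
tool_pos: [0.5141, 0.0292, 0.049]
eef_rot: [0.785, 0.619, 0.0, 0.0]
contact_force: [0.2, -0.0, 1.5]
opening: 0.003
finger_force: 0.6
```

>>> send_rows(
  motion=[
    {"x": 0, "y": 0, "z": 0.2, "rx": 0, "ry": 0, "rz": 0, "jaw": 0},
    {"x": 0, "y": 0, "z": 0.2, "rx": 0, "ry": 0, "rz": 0, "jaw": 0},
    {"x": 0, "y": 0, "z": 0.2, "rx": 0, "ry": 0, "rz": 0, "jaw": 0},
    {"x": 0, "y": 0, "z": 0, "rx": 0, "ry": 0, "rz": 0, "jaw": 0},
    {"x": 0, "y": 0, "z": 0, "rx": 0, "ry": 0, "rz": 0, "jaw": 0},
  ],
)

```text
clock: 4.4
tool_pos: [0.5141, 0.0291, 0.0435]
eef_rot: [0.785, 0.619, 0.0, 0.0]
contact_force: [-1.5, -0.9, 10.7]
opening: 0.007
finger_force: 5.2
```

>>> send_rows(
  motion=[
    {"x": -0.2, "y": 0, "z": 0, "rx": 0, "ry": 0, "rz": 0, "jaw": 0},
    {"x": -0.4, "y": 0, "z": 0, "rx": 0, "ry": 0, "rz": 0, "jaw": 0},
    {"x": -0.6, "y": 0, "z": 0, "rx": 0, "ry": 0, "rz": 0, "jaw": 0},
    {"x": -0.6, "y": 0, "z": 0, "rx": 0, "ry": 0, "rz": 0, "jaw": 0},
    {"x": -0.6, "y": 0, "z": 0, "rx": 0, "ry": 0, "rz": 0, "jaw": 0},
  ],
)

```text
clock: 4.9
tool_pos: [0.5088, 0.0065, 0.0437]
eef_rot: [0.785, 0.62, 0.001, 0.0]
contact_force: [-1.2, 1.9, 10.7]
opening: 0.004
finger_force: 5.2
```

```bash
python3 -c "
from h import *
x=snapshot('side');r=green(x);print(r,onz(x,*r[0],.031));print(get_state()['tool_pos'],get_state()['contact_force'])"
```

```text
((369.2069091796875, 272.9827880859375), (22.58837127685547, 28.318510055541992), 85.2363510131836) [ 0.6080503  -0.04634449  0.031     ]
[0.50836564 0.00492618 0.04366293] [-0.90210132  0.44539241 11.53827603]
```

>>> send_rows(
  motion=[
    {"x": -0.6, "y": 0, "z": 0, "rx": 0, "ry": 0, "rz": 0, "jaw": 0},
    {"x": -0.8, "y": 0, "z": 0, "rx": 0, "ry": 0, "rz": 0, "jaw": 0},
    {"x": -0.8, "y": 0, "z": 0, "rx": 0, "ry": 0, "rz": 0, "jaw": 0},
    {"x": -0.8, "y": 0, "z": 0, "rx": 0, "ry": 0, "rz": 0, "jaw": 0},
    {"x": -0.8, "y": 0, "z": 0, "rx": 0, "ry": 0, "rz": 0, "jaw": 0},
  ],
)

```text
clock: 5.45
tool_pos: [0.5, -0.0306, 0.0437]
eef_rot: [0.785, 0.62, 0.001, 0.0]
contact_force: [-0.6, 2.1, 10.0]
opening: 0.004
finger_force: 5.2
```

>>> send_rows(
  motion=[
    {"x": -0.8, "y": 0, "z": 0, "rx": 0, "ry": 0, "rz": 0, "jaw": 0},
    {"x": -0.8, "y": 0, "z": 0, "rx": 0, "ry": 0, "rz": 0, "jaw": 0},
    {"x": -0.8, "y": 0, "z": 0, "rx": 0, "ry": 0, "rz": 0, "jaw": 0},
    {"x": -0.8, "y": 0, "z": 0, "rx": 0, "ry": 0, "rz": 0, "jaw": 0},
    {"x": -0.8, "y": 0, "z": 0, "rx": 0, "ry": 0, "rz": 0, "jaw": 0},
  ],
)

```text
clock: 5.95
tool_pos: [0.4908, -0.0696, 0.0436]
eef_rot: [0.785, 0.62, 0.001, 0.0]
contact_force: [-0.3, 1.4, 10.0]
opening: 0.006
finger_force: 5.2
```

>>> send_rows(
  motion=[
    {"x": -0.6, "y": 0, "z": 0, "rx": 0, "ry": 0, "rz": 0, "jaw": 0},
    {"x": -0.5, "y": 0, "z": 0, "rx": 0, "ry": 0, "rz": 0, "jaw": 0},
    {"x": -0.4, "y": 0, "z": 0, "rx": 0, "ry": 0, "rz": 0, "jaw": 0},
    {"x": -0.3, "y": 0, "z": 0, "rx": 0, "ry": 0, "rz": 0, "jaw": 0},
    {"x": -0.3, "y": 0, "z": 0, "rx": 0, "ry": 0, "rz": 0, "jaw": 0},
  ],
)

```text
clock: 6.45
tool_pos: [0.4859, -0.0901, 0.0437]
eef_rot: [0.785, 0.62, 0.001, 0.001]
contact_force: [-0.7, 1.4, 10.3]
opening: 0.007
finger_force: 5.2
```

```bash
python3 -c "
from h import *
st=get_state();print(st['tool_pos'],st['contact_force'])
b=snapshot('side')['img'][180:430,180:480]
cv2.imwrite('pics/w2.png',cv2.resize(b,None,fx=2.4,fy=2.4,interpolation=2)[:,:,::-1])"
```

```text
[ 0.4859014  -0.09011705  0.04365778] [-0.74859913  1.38488043 10.25431567]
```

View pics/w2.png

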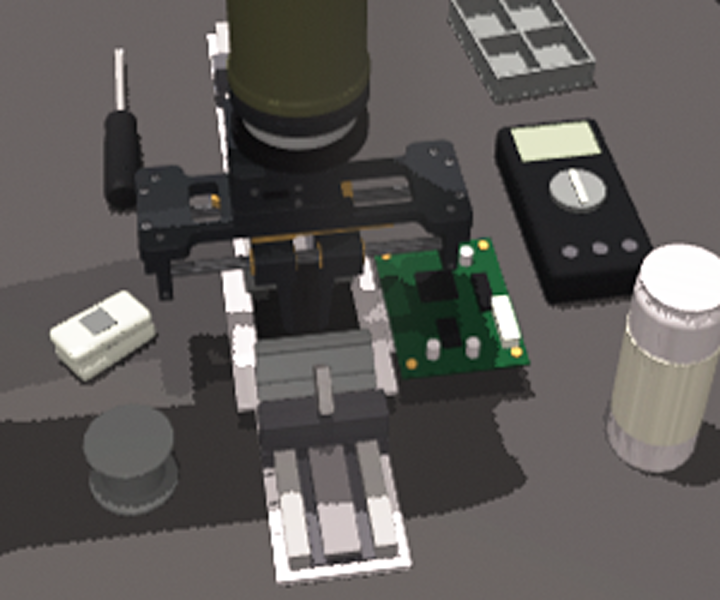

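The picture shows the carriage about 1 cm short of the diamond stop (stop block near (323,415)). I'll keep pushing slowly until the force rises.

>>> send_rows(
  motion=[
    {"x": -0.3, "y": 0, "z": 0, "rx": 0, "ry": 0, "rz": 0, "jaw": 0},
    {"x": -0.3, "y": 0, "z": 0, "rx": 0, "ry": 0, "rz": 0, "jaw": 0},
    {"x": -0.3, "y": 0, "z": 0, "rx": 0, "ry": 0, "rz": 0, "jaw": 0},
    {"x": -0.2, "y": 0, "z": 0, "rx": 0, "ry": 0, "rz": 0, "jaw": 0},
    {"x": -0.2, "y": 0, "z": 0, "rx": 0, "ry": 0, "rz": 0, "jaw": 0},
  ],
)

```text
clock: 7.0
tool_pos: [0.4831, -0.1022, 0.0436]
eef_rot: [0.785, 0.62, 0.001, 0.0]
contact_force: [-0.7, 5.2, 9.6]
opening: 0.005
finger_force: 5.2
```

>>> send_rows(
  motion=[
    {"x": -0.2, "y": 0, "z": 0, "rx": 0, "ry": 0, "rz": 0, "jaw": 0},
    {"x": -0.2, "y": 0, "z": 0, "rx": 0, "ry": 0, "rz": 0, "jaw": 0},
    {"x": -0.1, "y": 0, "z": 0, "rx": 0, "ry": 0, "rz": 0, "jaw": 0},
    {"x": 0, "y": 0, "z": 0, "rx": 0, "ry": 0, "rz": 0, "jaw": 0},
    {"x": 0, "y": 0, "z": 0, "rx": 0, "ry": 0, "rz": 0, "jaw": 0},
  ],
)

```text
clock: 7.5
tool_pos: [0.4829, -0.104, 0.0436]
eef_rot: [0.784, 0.621, 0.003, -0.0]
contact_force: [0.4, 7.7, 10.1]
opening: 0.006
finger_force: 5.2
```

>>> send_rows(
  motion=[
    {"x": 0, "y": 0, "z": -0.2, "rx": 0, "ry": 0, "rz": 0, "jaw": 0},
    {"x": 0, "y": 0, "z": -0.3, "rx": 0, "ry": 0, "rz": 0, "jaw": 0},
    {"x": 0, "y": 0, "z": -0.4, "rx": 0, "ry": 0, "rz": 0, "jaw": 0},
    {"x": 0, "y": 0, "z": -0.6, "rx": 0, "ry": 0, "rz": 0, "jaw": 0},
    {"x": 0, "y": 0, "z": -1, "rx": 0, "ry": 0, "rz": 0, "jaw": 0},
  ],
)

```text
clock: 8.0
tool_pos: [0.4804, -0.1084, 0.0678]
eef_rot: [0.785, 0.619, -0.001, -0.0]
contact_force: [-0.4, -1.1, -0.1]
opening: 0.007
finger_force: 0.0
```

>>> send_rows(
  motion=[
    {"x": 0, "y": 0, "z": -2, "rx": 0, "ry": 0, "rz": 0, "jaw": 0},
    {"x": 0, "y": 0, "z": -3, "rx": 0, "ry": 0, "rz": 0, "jaw": 0},
    {"x": 0, "y": 0, "z": -3, "rx": 0, "ry": 0, "rz": 0, "jaw": 0},
    {"x": 0, "y": 0, "z": -3, "rx": 0, "ry": 0, "rz": 0, "jaw": 0},
    {"x": 0, "y": 0, "z": 0, "rx": 0, "ry": 0, "rz": 0, "jaw": 0},
  ],
)

```text
clock: 8.5
tool_pos: [0.4828, -0.1086, 0.1814]
eef_rot: [0.786, 0.619, 0.002, 0.003]
contact_force: [0.3, 0.0, -0.6]
opening: 0.003
finger_force: 0.0
```

```bash
python3 -c "
from h import *
st=get_state();print(st['tool_pos'],st['contact_force'])
x=snapshot('side');r=green(x);print(r,onz(x,*r[0],.031));b=x['img'][180:430,180:480]
cv2.imwrite('pics/w3.png',cv2.resize(b,None,fx=2.4,fy=2.4,interpolation=2)[:,:,::-1])"
```

```text
[ 0.48281482 -0.1086142   0.18136974] [ 0.25775744  0.03976387 -0.56650344]
((369.9053955078125, 313.93243408203125), (58.032840728759766, 55.73126220703125), 80.53767395019531) [ 0.57231691 -0.12574531  0.031     ]
```

View pics/w3.png

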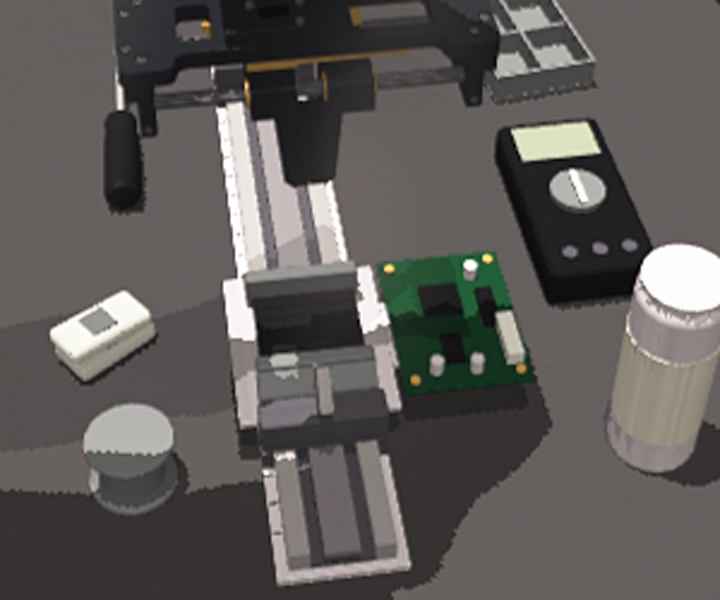

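The carriage rests against the diamond stop: the board is at (0.572, −0.126), where (0.572, −0.121) was expected. The pad is up and the arm is clear.

```bash
python3 -c "
from plant import *
print(finish_job())"
```

```text
the job is handed in; nothing more can be done
None
```

The carriage was pushed, with its pad held down, to the diamond-marked stop; the pad is released, the arm is clear and the job is handed in, though no verdict came back.

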